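# Clear the carton machine's catch tray into the bale-arm tote

## Robot

A 6-joint arm with a two-finger parallel gripper is mounted at the origin on the work surface. World frame = base frame: x ahead of the robot, y to its left, z up, the work surface at z = 0. Lengths are in mm, angles in degrees, forces in N, time in s.
With the tool pointing down it reaches from about 350 to 850 mm from the base axis. Payload 8.1 kg.
Tool frame: the origin (TCP) lies on the centre line of the jaws, within the pads' length; the fingertips stand 14 mm ahead of it and the grasp point (between the pads) lies 5 mm behind it; z points along the fingers, y is the line along which they close (so a half turn about z gives the same grasp; the last joint's range is limited). The gripper opens to 85 mm and grips with 20 to 120 N. Pads are 22 mm wide; open, the fingers measure 114 mm over their backs; the gripper's body (76 mm by 85 mm) begins 54 mm behind the grasp point. The pads swing forward as they close: fully open they stand 13 mm farther back than shut.
Start: joints at [-74.909, 7.471, 85.268, -0, 87.261, -4.893], TCP at [205.082, -563.868, 245.292] pointing down, gripper open.
Joint ranges: [-169.43, 169.43], [-51.17, 129.36], [1.28, 143.12], [-76.62, 256.62], [0, 156.53], [-152.29, 152.29]. Speed limits (degrees/s): [136.94, 136.94, 159.86, 180, 180, 180].

## Interface

Orientations are given as [roll, pitch, yaw] about the fixed x, y, z axes, in that order (R = Rz(yaw) Ry(pitch) Rx(roll)).
In Python, from bench import sense, snapshot, camera_info, hand_in gives the robot as it stands. The module is installed in compiled form; this text tells all that it offers.
- The arm moves only by the tool apply_moves, never from a script. Its argument "deltas" is a list of rows, each a list of 7 numbers: the shift along the tool's x, y, z scaled (see below), then the turn, a rotation vector about the tool's x, y, z scaled (see below), then the opening, from 0 (shut) to 1 (fully open). In form: [[dx, dy, dz, ax, ay, az, claw], ...]. A call has 1 to 8 rows; each row shifts and turns the commanded pose from where the row before left it, along the tool's axes as they then stand; what a row does not reach is not made up. The controller multiplies each number of a shift by 0.03 m and each number of a turn by 0.08 rad. A row lasts 1/8 s, in which the tool goes at most 62.5 mm and 10.7 degrees, less where a joint would pass 70% of its speed; a pose out of reach is approached as far as the arm can. A call with a number of a shift or a turn outside -1 to 1 is refused whole. A call with a gripper value outside its range is refused whole. The fingers move at their own pace and stop on an object; "grip_force" is the grip in N (left out, the last holds). Time passes only in rows, so rows that do not move let the fingers close. It gives the time, the measured TCP pose, the force, the opening and the grip force at its end, in the units of the state.
- sense(): the state, without advancing time (a new reading comes with each control period).
- snapshot(name): name is "side" or "top"; returns the picture (480x640x3 uint8, red, green, blue); there is no depth.
- camera_info(name): a dict with "vertical_fov" (degrees; the focal length in pixels is half the picture's height over the tangent of half this angle, whatever the lens; pixels are square), "cx", "cy" (the principal point, pixels), "origin" and "rotation" of the camera in the world. Camera axes: x right, y up, looking along -z (the intrinsics and any distortion apply to the point x, -y, -z); pixel columns grow to the right and rows downward; lengths in mm; the calibration is good to about 2 mm. A picture is of the moment at which its call begins. camera_info takes no time and is no camera call.
- hand_in(): hands the job in; it is judged then, once.
The state is a dict: "time": time; "joint_pos": joint angles; "qd": joint speeds; "joint_efforts": joint torques, N m; "tool_pos": TCP position; "tcp_rot": TCP orientation; "ft_force": force on the tool from outside, world axes, zero at the start; "wrist_torque": the same for the moment, N m; "finger_gap": finger opening in mm; "grip_force": force on a finger pad.
Only numpy, scipy, OpenCV 4.12 (cv2) and the standard library are available. Lean on these libraries where they do the work, as an engineer would, in place of code of your own. Each camera call takes 0.05 s, during which the arm holds its last target. There are 200 camera calls.

## Task

Collect the two properly closed cartons from the machine's sloping catch tray and lay them flat on the floor of the tote's empty half, lengthwise like the two already packed, setting each one down rather than letting it drop. Then swing the tote's open wire bale arm over until it lies right down in its saddles above them. Leave the carton with the open flap in the tray, and do not disturb it, the packed cartons, or the ink tin and tape roll on the bench.

Things in the scene. Friction and masses are not known exactly. Their poses are not given: they have to be found in the camera images.
- machine: Bench-top carton closing machine, fixed: grey housing 460 mm wide, 340 high, with a sloping steel catch tray in front. Origin: on the bench, below the middle of the tray's inner lower edge; x along the tray's width, y level and uphill into the machine, z up. The housing's face is at y = 155 mm.
- tray_foot (a point): Middle of the catch tray floor's lower edge, 35 mm above the bench, at the foot of its 30 mm lip. The floor rises from here along the machine's +y at 30 degrees from level, 340 mm wide inside, side walls 34 mm. Three cartons lie on it at machine x = -100, 0, 100 mm in any order, long axes up the slope, lower ends against the lip.
- guard_edge (a point): Middle of the front bar of the steel wire guard over the machine's mouth, on its underside: machine y = 65 mm, 206 above the bench. 6 mm rods, 350 mm wide, running level from here to the housing. It overhangs the cartons' upper part, so grip and lift them square to the slope (tool tilted 30 degrees, wrist leaning to machine -y), by 100 mm or more, until clear.
- carton_a: Plain brown rigid carton, 50 wide (x) x 120 long (y) x 50 high (z) mm, 0.13 to 0.25 kg. Origin: centre of its underside. Both ends closed and sealed. Starts on the catch tray: y points up the slope, z square to the tray floor, x level across it.
- carton_b: Plain brown rigid carton, 50 wide (x) x 120 long (y) x 50 high (z) mm, 0.13 to 0.25 kg. Origin: centre of its underside. Both ends closed and sealed, the same as carton_a. Starts on the catch tray in the same manner.
- carton_open: Plain brown rigid carton, 50 wide (x) x 120 long (y) x 50 high (z) mm, 0.13 to 0.25 kg. Origin: centre of its underside. A reject on the catch tray, like the others but for its unclosed lower end (-y): dark mouth, and a tuck flap 48 mm wide and 46 long sticking out from the top edge there, 45 degrees up, over the tray's lip. It stays in the tray.
- tote: Grey open bale-arm tote, held fast to the bench: 220 wide (x) x 360 long (y) x 90 mm high, walls and floor 4 mm. Origin: centre of its underside. The -y half holds the packed cartons; the bale arm of that end is already seated (8 mm crossbar at y = -62, z = 96 mm). The +y half is empty and takes two cartons side by side, e.g. at x = -46 and 46, y = 71 mm.
- tote_in (a point): Centre of the tote's inner floor, 4 mm above its underside.
- packed_1: Closed carton, same size as carton_a, origin at the centre of its underside, lying on the tote floor in the -y half, long axis roughly along the tote's y. Leave it.
- packed_2: Closed carton, same as packed_1, beside it on the tote's +x side. Leave it.
- bale (a joint): Angle (rad) of the open bale arm, a U of 8 mm steel rod at the tote's +y end. 0: lying outward, crossbar over the end wall (tote y = 178 mm, wall 4 mm thick, top 6 mm under the rod's axis); pi/2: upright; pi: swung inward, seated in its saddles (tote y = 62 mm). Starts at 0 to 0.7; stiff pivots, stays where left; about 2 to 3 N at the crossbar moves it.
- bale_grip (a point): Middle of the bale arm's straight crossbar, on the rod's axis; rod 8 mm thick, running 115 mm to either side along the tote's x; 58 mm from the hinge axis.
- bale_hinge (a point): Middle of the bale arm's hinge axis, fixed on the tote at y = 120 mm, 96 mm above its underside. The axis is parallel to the tote's x; from 0 the arm swings up and over towards the tote's middle.
- ink_tin: Steel tin, 84 mm diameter, 75 mm high, on the bench on the far side (+x) of the tote; origin at the centre of its underside. A bystander.
- tape_roll: Roll of clear tape lying flat, 100 mm diameter, 48 mm high, on the bench; origin at the centre of its underside. A bystander.
There are look-alikes about, which are no part of the job. What is shaped like the carton_b but pink is not meant.

How it is judged:
By the outcome, as a careful person would: the job done as asked, in the order asked, and still so for the second after the job is handed in, with the robot touching nothing.
It also fails if it takes over 64 s, if anything falls off the work surface, if the arm or the gripper's body presses on something with over 40 N, if the wrist force passes 120 N, or if a joint passes its speed limit or range.

## Working session

There is one attempt and no reset: what is moved stays moved. The work goes in short steps, Python scripts to look and compute and a tool call to move; the robot and the scene stay as the last step left them, time stands still between calls to the robot, and variables do not carry over. Pictures are saved under pics/ and viewed, at most 11 in all, crops included, and the job is handed in when it is done.

Besides the shell and the picture viewer there is one more tool, called after "Request:" as name(argument=value, ...), one argument or row to a line, values as JSON. apply_moves: Moves the arm, as the interface text tells. Its arguments: {"type":"object","properties":{"deltas":{"type":"array"},"grip_force":{"type":"number"}},"required":["deltas"]}

```bash
mkdir -p pics; python3 - <<'E'
from bench import *
import cv2
for n in ("side","top"):
    cv2.imwrite(f"pics/{n}0.png",snapshot(n)[:,:,::-1]); print(n,camera_info(n))
print(sense())
E
```

```text
side {'vertical_fov': 51.19890036704412, 'cx': 313.2767912807, 'cy': 242.97889104769857, 'origin': array([1121.62968873,  -26.98710218,  620.28553851]), 'rotation': array([50.99092454,  0.24044653, 94.75610938])}
top {'vertical_fov': 51.743883279273255, 'cx': 323.99806767781814, 'cy': 236.9931171278621, 'origin': array([394.01838578, -87.24448635, 887.14571355]), 'rotation': array([ 13.07039951,  -0.1298357 , -88.11404293])}
{'time': 0.1, 'joint_pos': array([-7.49087813e+01,  7.51095782e+00,  8.53242515e+01,  1.51107508e-04,
        8.72620703e+01, -4.89373531e+00]), 'qd': array([ 0.10233517, -0.14809216, -0.12165136, -0.07248457, -0.0334988 ,
        0.04806008]), 'joint_efforts': array([ 1.32339697e-03, -5.70950174e+01, -5.01942015e+01, -1.16773908e-04,
        8.07938719e-03,  4.82338658e-05]), 'tool_pos': array([ 204.95318589, -563.39645101,  244.33585971]), 'tcp_rot': array([-1.79903088e+02, -8.44909906e-03,  1.99849396e+01]), 'ft_force': array([-0.32601589, -0.59478451,  0.71124058]), 'wrist_torque': array([ 0.01783069, -0.00317358, -0.01666354]), 'grip_force': 0.0, 'finger_gap': 85.40019946003898}
```

View pics/side0.png

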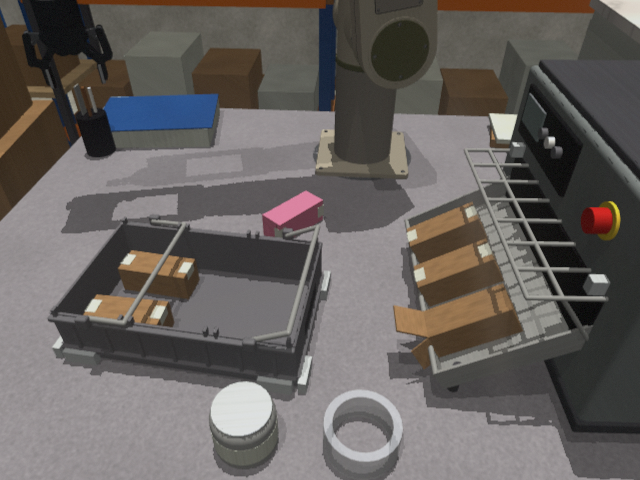

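View pics/top0.png

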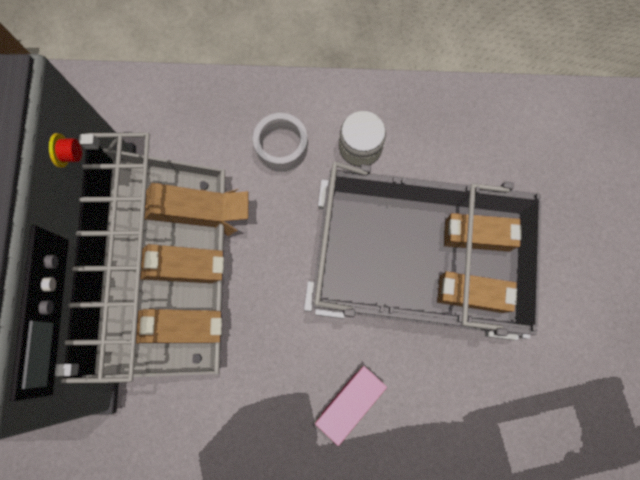

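Top view: the tray holds three cartons. The open one, with the flap and dark mouth, is at (200,205). The closed ones are at (182,263) and (180,326). The pink look-alike is at (350,405), and the tote is at (428,250) with its open bale arm near (323,240). One enlarged check follows.

```bash
python3 - <<'E'
import cv2,numpy as np
t=cv2.imread("pics/top0.png");s=cv2.imread("pics/side0.png")
def c(i,x,y,w,h,k): return cv2.resize(i[y:y+h,x:x+w],None,fx=k,fy=k,interpolation=cv2.INTER_CUBIC)
cv2.imwrite("pics/m.png",np.hstack([c(t,70,120,200,270,2),c(s,395,135,200,270,2)]))
cv2.imwrite("pics/t.png",np.hstack([c(t,295,155,130,185,3.2)[:590],c(s,235,210,115,185,3.2)[:590]]))
E
```

```text
(no output)
```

View pics/m.png

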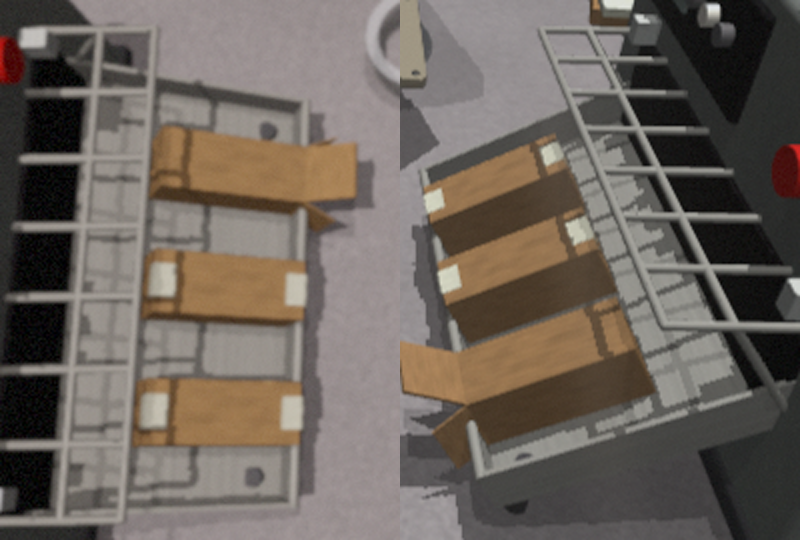

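View pics/t.png

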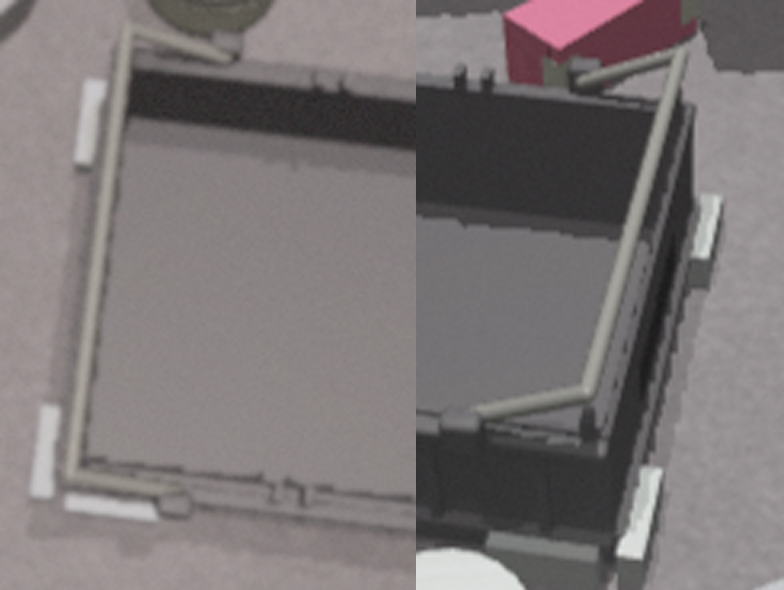

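Tray mosaic: the cartons at machine x=0 (top px ~182,263) and x=-100 (~180,326) have sealed ends with white labels, so these are a and b. The one at x=+100 (~200,205) has the raised flap and dark mouth, so it's the reject. In the second crop the bale crossbar runs (335,164)-(317.5,303) in the top view. Next I fit the poses.

```bash
cat >h.py <<'E'
import numpy as np
from scipy.spatial.transform import Rotation as R
from bench import *
def proj(n,P):
    i=camera_info(n); f=240/np.tan(np.radians(i['vertical_fov']/2))
    r=R.from_euler('xyz',i['rotation'],degrees=True)
    p=r.inv().apply(np.atleast_2d(P)-i['origin'])
    return np.c_[i['cx']+f*p[:,0]/-p[:,2], i['cy']-f*p[:,1]/-p[:,2]]
def W(pose,P):
    P=np.atleast_2d(np.array(P,float)); return R.from_euler('z',pose[2],degrees=True).apply(P)+[pose[0],pose[1],0]
def go(pos,rpy,s=None):
    "total tool-frame shift (units) & turn (units), from the measured pose"
    s=s or sense(); r=R.from_euler('xyz',s['tcp_rot'],degrees=True); g=R.from_euler('xyz',rpy,degrees=True)
    return r.inv().apply(np.array(pos)-s['tool_pos'])/30,(r.inv()*g).as_rotvec()/.08
E
python3 - <<'E'
from h import *
from scipy.optimize import least_squares as LS
G=[(-172,65,209),(172,65,209)]
M=[('top',G[1],(147.5,135)),('top',G[0],(131.5,379)),('side',G[0],(466.5,150)),('side',G[1],(527.5,297))]
c=lambda x:(x,-25,78.3)
M+=[('top',c(25),(223.5,253.5)),('top',c(-25),(221.5,281)),('top',c(-75),(221,311)),('top',c(-125),(220.5,342.5)),('side',c(-125),(406.5,231)),('side',c(-25),(413.5,267.5))]
T=[('top',(115,-62,96),(472,186)),('top',(-115,-62,96),(466,325)),('side',(-115,-62,96),(187,226)),('side',(115,-62,96),(126,321)),
('top',(110,-180,90),(539,194)),('top',(-110,-180,90),(533,332)),('side',(110,180,90),(294,350.6)),('side',(-110,180,90),(321.3,242.8)),('side',(-110,-180,90),(125,222)),('side',(110,-180,90),(54,318))]
B=[('top',1,(335,164.4)),('top',-1,(317.5,303.1)),('side',-1,(318.4,227.2)),('side',1,(289.4,332.8))]
def res(p,L): return np.concatenate([proj(n,W(p,q))[0]-u for n,q,u in L])
m=LS(res,[480,200,0],args=(M,),loss='soft_l1'); print(m.x.round(1)); print(res(m.x,M).reshape(-1,2).round(1).tolist())
f=lambda p:np.r_[res(p[:3],T),res(p[:3],[(n,(115*s,120+58*np.cos(p[3]),96+58*np.sin(p[3])),u) for n,s,u in B])]
t=LS(f,[450,-250,0,.3],loss='soft_l1'); print(t.x.round(2)); print(f(t.x).reshape(-1,2).round(1).tolist())
for x in (0,-100): print('carton ctr',W(m.x,(x,51.96-15,35+30+26)).round(1))
for x in (46,-46): print('place',W(t.x[:3],(x,71,4)).round(1))
print('hinge',W(t.x[:3],(0,120,96)).round(1))
E
```

```text
[526.6 108.5   2.9]
[[-0.4, 1.4], [-0.7, -0.5], [-0.7, 1.2], [-0.3, 0.1], [-0.6, -2.9], [0.5, -0.6], [0.1, 0.1], [-0.3, 0.1], [-0.1, -1.9], [-0.1, -1.0]]Traceback (most recent call last):
  File "<stdin>", line 13, in <module>
    return func(*args, **kwargs)
    result = trf(vector_fun.fun, vector_fun.jac, x0, f0, J0, lb, ub, ftol, xtol,
                 gtol, max_nfev, x_scale, loss_function, tr_solver,
                 tr_options.copy(), verbose, callback=callback_wrapped)
    return trf_no_bounds(
        fun, jac, x0, f0, J0, ftol, xtol, gtol, max_nfev, x_scale,
        loss_function, tr_solver, tr_options, verbose, callback=callback)
    f_new = fun(x_new)
    self._update_fun()
    ~~~~~~~~~~~~~~~~^^
    self.f = self.fun_wrapped(xp_copy(self.x))
             ~~~~~~~~~~~~~~~~^^^^^^^^^^^^^^^^^
    return np.atleast_1d(self.fun(x))
                         ~~~~~~~~^^^
    return self.f(x, *self.args, **self.kwargs)
           ~~~~~~^^^^^^^^^^^^^^^^^^^^^^^^^^^^^^
  File "<stdin>", line 12, in <lambda>
  File "<stdin>", line 10, in res
  File "h.py", line 5, in proj
    i=camera_info(n); f=240/np.tan(np.radians(i['vertical_fov']/2))
ValueError: time passes only in moves, steps and waits
```

```bash
sed -i 's/^def proj/CI={}\ndef proj/; s/    i=camera_info(n); f=/    i=CI.setdefault(n,None) or CI.update({n:camera_info(n)}) or CI[n]; f=/' h.py
python3 - <<'E'
from h import *
from scipy.optimize import least_squares as LS
T=[('top',(115,-62,96),(472,186)),('top',(-115,-62,96),(466,325)),('side',(-115,-62,96),(187,226)),('side',(115,-62,96),(126,321)),
('top',(110,-180,90),(539,194)),('top',(-110,-180,90),(533,332)),('side',(110,180,90),(294,350.6)),('side',(-110,180,90),(321.3,242.8)),('side',(-110,-180,90),(125,222)),('side',(110,-180,90),(54,318))]
B=[('top',1,(335,164.4)),('top',-1,(317.5,303.1)),('side',-1,(318.4,227.2)),('side',1,(289.4,332.8))]
def res(p,L): return np.concatenate([proj(n,W(p,q))[0]-u for n,q,u in L])
f=lambda p:np.r_[res(p[:3],T),res(p[:3],[(n,(115*s,120+58*np.cos(p[3]),96+58*np.sin(p[3])),u) for n,s,u in B])]
t=LS(f,[450,-250,0,.3],loss='soft_l1'); print(t.x.round(2)); print(f(t.x).reshape(-1,2).round(1).tolist())
mx=(526.6,108.5,2.9)
for x in (0,-100): print('carton ctr',W(mx,(x,51.96-15,35+30+26)).round(1))
for x in (46,-46): print('place',W(t.x[:3],(x,71,4)).round(1))
print('hinge',W(t.x[:3],(0,120,96)).round(1))
E
```

```text
[ 5.6446e+02 -2.5613e+02 -5.4700e+00  4.7000e-01]
[[-0.1, 0.6], [-3.0, -1.0], [-0.2, -1.1], [-0.4, 1.8], [1.7, 5.1], [3.6, -1.3], [2.6, -3.9], [2.0, 1.7], [-1.7, 0.4], [-2.1, -5.7], [-0.6, -0.5], [-1.5, 0.3], [0.5, -0.4], [-0.5, -0.2]]
carton ctr [[524.7 145.4  91. ]]
carton ctr [[424.9 140.4  91. ]]
place [[ 617.  -189.8    4. ]]
place [[ 525.4 -181.1    4. ]]
hinge [[ 575.9 -136.7   96. ]]
```

Request:
apply_moves(
  deltas=[
    [0, 0, 0, 0, 0, -0.99, 1],
    [0, 0, 0, 0, 0, -0.99, 1],
    [0, 0, 0, 0, 0, -0.99, 1],
    [0, 0, 0, 0, 0, -0.99, 1],
    [0, 0, 0, 0, 0, -0.99, 1],
    [0, 0, 0, 0, 0, -0.99, 1],
    [0, 0, 0, 0, 0, -0.99, 1],
    [0, 0, 0, 0, 0, -0.99, 1],
  ],
)

```text
time: 1.1
tool_pos: [205.0, -563.6, 244.7]
tcp_rot: [-180.0, -0.0, 56.4]
ft_force: [0.7, 0.1, 0.2]
finger_gap: 85.4
grip_force: 0.0
```

Request:
apply_moves(
  deltas=[
    [0.5, 0, 0, 0, 0, -1, 1],
    [1, 0, 0, 0, 0, -1, 1],
    [1, 0, 0, 0, 0, -1, 1],
    [1, 0, 0, 0, 0, -1, 1],
    [1, 0, 0, 0, 0, -1, 1],
    [1, 0, 0, 0, 0, -1, 1],
    [1, 0, 0, 0, 0, -1, 1],
    [1, 0, 0, 0, 0, -1, 1],
  ],
)

```text
time: 2.1
tool_pos: [268.4, -350.3, 244.8]
tcp_rot: [-180.0, -0.0, 93.1]
ft_force: [0.7, -0.5, -0.6]
finger_gap: 85.8
grip_force: 0.0
```

```bash
cat >>h.py <<'E'
MX=(526.6,108.5,2.9); TX=(564.5,-256.1,-5.47)
def rot(yaw,tilt=0): return (R.from_euler('zx',[0,0])*R.from_euler('z',yaw,degrees=True)*R.from_euler('x',180,degrees=True)*R.from_euler('y',tilt,degrees=True)).as_euler('xyz',degrees=True)
def tray(x,n,s=60,up=0):
    "TCP for grasp point at height n over floor, s along the slope"
    n=n-5; return W(MX,(x,s*.866-n*.5,35+s*.5+n*.866))[0]
def tell(pos,rpy):
    s=sense(); a,b=go(pos,rpy,s); print('t',round(s['time'],2),s['tool_pos'].round(1),s['tcp_rot'].round(1),'gap',s['finger_gap'].round(1),'F',s['ft_force'].round(1),'\n shift',a.round(2),'turn',b.round(2))
E
python3 -c "
from h import *
tell(tray(-100,180),rot(92.9,30)); print(tray(-100,180))"
```

```text
Traceback (most recent call last):
  File "h.py", line 22, in tell
    s=sense(); a,b=go(pos,rpy,s); print('t',round(s['time'],2),s['tool_pos'].round(1),s['tcp_rot'].round(1),'gap',s['finger_gap'].round(1),'F',s['ft_force'].round(1),'\n shift',a.round(2),'turn',b.round(2))
                                                                                                                  ^^^^^^^^^^^^^^^^^^^^^
AttributeError: 'float' object has no attribute 'round'
```

Request:
apply_moves(
  deltas=[
    [0.97, 0.43, 0, 0, 0, 0, 1],
    [0.97, 0.43, 0, 0, 0, 0, 1],
    [0.97, 0.43, 0, 0, 0, 0, 1],
    [0.97, 0.43, 0, 0, 0, 0, 1],
    [0.97, 0.43, 0, 0, 0, 0, 1],
    [0.97, 0.43, 0, 0, 0, 0, 1],
    [0.97, 0.43, 0, 0, 0, 0, 1],
    [0.97, 0.43, 0, 0, 0, 0, 1],
  ],
)

```text
time: 3.1
tool_pos: [359.5, -112.6, 245.0]
tcp_rot: [-180.0, -0.0, 93.0]
ft_force: [0.0, -0.5, 0.9]
finger_gap: 85.4
grip_force: 0.0
```

Request:
apply_moves(
  deltas=[
    [0.97, 0.43, 0, 0, 0.8, 0, 1],
    [0.97, 0.43, 0, 0, 0.82, 0, 1],
    [0.8, 0.43, 0.1, 0, 0.82, 0, 1],
    [0.8, 0.43, 0.2, 0, 0.82, 0, 1],
    [0.7, 0.43, 0.2, 0, 0.82, 0, 1],
    [0.7, 0.43, 0.3, 0, 0.82, 0, 1],
    [0, 0, 0, 0, 0.82, 0, 1],
    [0, 0, 0, 0, 0.82, 0, 1],
  ],
)

```text
time: 4.1
tool_pos: [428.7, 42.2, 243.6]
tcp_rot: [-180.0, -30.1, 93.0]
ft_force: [-0.3, -0.7, -1.1]
finger_gap: 85.0
grip_force: 0.0
```

```bash
sed -i "s/s\['finger_gap'\].round(1)/round(float(s['finger_gap']),1)/" h.py
python3 -c "
from h import *
tell(tray(-100,180),rot(92.9,30)); print(tray(-100,180))"
```

```text
t 4.1 [428.7  42.2 243.6] [-180.   -30.1   93. ] gap 85.0 F [-0.3 -0.7 -1.1] 
 shift [0.29 0.04 1.21] turn [-0.02 -0.02  0.02]
[428.52613737  67.94622004 216.55      ]
```

Request:
apply_moves(
  deltas=[
    [0.29, 0.04, 0.9, 0, 0, 0, 1],
    [0, 0, 0.9, 0, 0, 0, 1],
    [0, 0, 0.9, 0, 0, 0, 1],
    [0, 0, 0.9, 0, 0, 0, 1],
    [0, 0, 0.4, 0, 0, 0, 1],
    [0, 0, 0, 0, 0, 0, 1],
  ],
)

```text
time: 4.85
tool_pos: [426.0, 109.5, 143.8]
tcp_rot: [-179.9, -30.0, 92.9]
ft_force: [-0.2, 0.2, -0.1]
finger_gap: 85.3
grip_force: 0.0
```

```bash
python3 - <<'E'
from h import *
import cv2
tell(tray(-100,30),rot(92.9,30))
c=lambda i,x,y,w,h,k: cv2.resize(i[y:y+h,x:x+w,::-1],None,fx=k,fy=k,interpolation=cv2.INTER_CUBIC)
cv2.imwrite("pics/g1.png",np.hstack([c(snapshot('top'),90,180,200,220,2),c(snapshot('side'),370,120,200,220,2)]))
E
```

```text
t 4.85 [426.  109.5 143.8] [-179.9  -30.    92.9] gap 85.3 F [-0.2  0.2 -0.1] 
 shift [0.01 0.02 2.2 ] turn [-0.03 -0.    0.01]
```

View pics/g1.png

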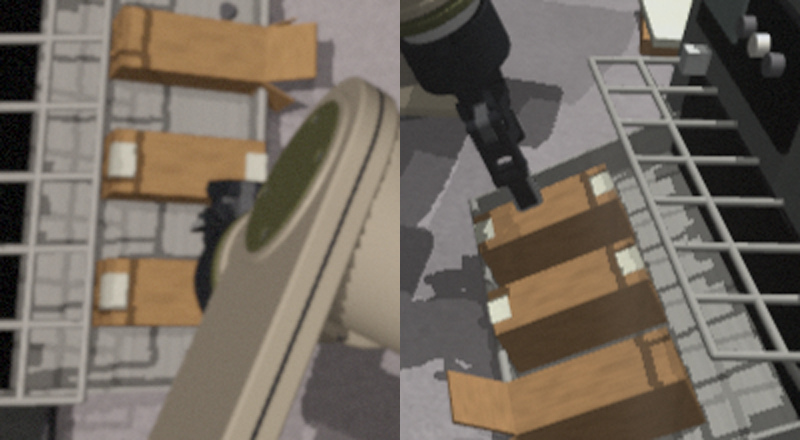

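The near finger (side crop ~525,195) is coming down beside the far carton, clear of the middle one. I'll descend and grip.

Request:
apply_moves(
  deltas=[
    [0, 0, 0.6, 0, 0, 0, 1],
    [0, 0, 0.6, 0, 0, 0, 1],
    [0, 0, 0.5, 0, 0, 0, 1],
    [0, 0, 0.5, 0, 0, 0, 1],
    [0, 0, 0, 0, 0, 0, 0.3],
    [0, 0, 0, 0, 0, 0, 0.3],
    [0, 0, 0, 0, 0, 0, 0.3],
    [0, 0, 0, 0, 0, 0, 0.3],
  ],
  grip_force=50,
)

```text
time: 5.95
tool_pos: [425.5, 141.8, 87.6]
tcp_rot: [179.9, -30.0, 93.0]
ft_force: [0.4, -1.8, 2.1]
finger_gap: 49.3
grip_force: 52.9
```

```bash
python3 -c "
from h import *
tell(tray(-100,30),rot(92.9,30)); print(sense()['grip_force'])"
```

```text
t 5.95 [425.5 141.8  87.6] [179.9 -30.   93. ] gap 49.3 F [ 0.4 -1.8  2.1] 
 shift [ 0.01 -0.02  0.05] turn [0.01 0.01 0.01]
52.91706383228302
```

Request:
apply_moves(
  deltas=[
    [0, 0, -0.2, 0, 0, 0, 0.3],
    [0, 0, -0.4, 0, 0, 0, 0.3],
    [0, 0, -0.7, 0, 0, 0, 0.3],
    [0, 0, -0.9, 0, 0, 0, 0.3],
    [0, 0, -0.9, 0, 0, 0, 0.3],
    [0, 0, -0.9, 0, 0, 0, 0.3],
    [0, 0, -0.9, 0, 0, 0, 0.3],
    [0, 0, -0.8, 0, 0, 0, 0.3],
  ],
)

```text
time: 6.95
tool_pos: [429.4, 55.9, 236.8]
tcp_rot: [179.9, -29.9, 93.0]
ft_force: [0.4, -0.6, -1.9]
finger_gap: 49.4
grip_force: 52.6
```

Request:
apply_moves(
  deltas=[
    [-0.4, 0, 0, 0, -0.82, 0, 0.3],
    [-0.8, 0, 0, 0, -0.82, 0, 0.3],
    [-0.8, 0, 0, 0, -0.82, 0, 0.3],
    [-0.8, 0.2, 0, 0, -0.82, 0, 0.3],
    [-0.8, 0.3, 0, 0, -0.82, 0, 0.3],
    [-0.8, 0.3, 0, 0, -0.82, 0, 0.3],
    [-0.8, 0.3, 0, 0, -0.82, 0, 0.3],
    [-0.8, 0.3, 0, 0, -0.82, 0, 0.3],
  ],
)

```text
time: 7.95
tool_pos: [480.2, -113.1, 186.8]
tcp_rot: [-180.0, 0.2, 92.9]
ft_force: [-0.2, 0.0, -2.0]
finger_gap: 49.2
grip_force: 52.5
```

```bash
python3 -c "
from h import *
p=W(TX,(-46,71,180))[0]; print(p)
tell(p,rot(84.53)); print(sense()['grip_force'])"
```

```text
[ 525.47751579 -181.03838713  180.        ]
t 7.95 [ 480.2 -113.1  186.8] [-180.     0.2   92.9] gap 49.2 F [-0.2  0.  -2. ] 
 shift [-2.34  1.39  0.24] turn [0.   0.04 1.83]
52.47111618518829
```

Request:
apply_moves(
  deltas=[
    [0, 0, 0, 0, 0, 0.92, 0.3],
    [0, 0, 0, 0, 0, 0.92, 0.3],
    [-0.7, 0.5, 0, 0, 0, 0, 0.3],
    [-0.7, 0.5, 0, 0, 0, 0, 0.3],
    [-0.7, 0.5, 0, 0, 0, 0, 0.3],
    [-0.4, 0.2, 0, 0, 0, 0, 0.3],
    [0, 0, 0, 0, 0, 0, 0.3],
  ],
)

```text
time: 8.82
tool_pos: [523.5, -192.2, 186.5]
tcp_rot: [-180.0, 0.1, 84.4]
ft_force: [-0.3, 0.9, -2.1]
finger_gap: 49.5
grip_force: 52.6
```

```bash
python3 - <<'E'
from h import *
import cv2
tell(W(TX,(-46,71,29))[0],rot(84.53))
c=lambda i,x,y,w,h,k: cv2.resize(i[y:y+h,x:x+w,::-1],None,fx=k,fy=k,interpolation=cv2.INTER_CUBIC)
cv2.imwrite("pics/p1.png",np.hstack([c(snapshot('top'),290,140,260,260,1.5),c(snapshot('side'),60,120,270,260,1.5)]))
E
```

```text
t 8.82 [ 523.5 -192.2  186.5] [-1.80e+02  1.00e-01  8.44e+01] gap 49.5 F [-0.3  0.9 -2.1] 
 shift [0.38 0.03 5.25] turn [-0.    0.02 -0.02]
```

View pics/p1.png

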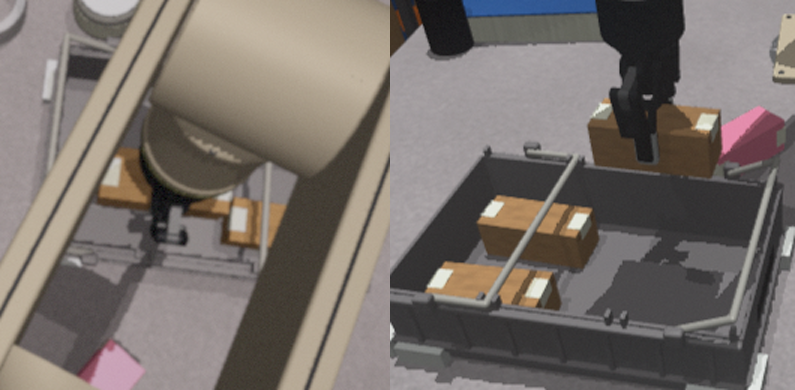

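Request:
apply_moves(
  deltas=[
    [0.38, 0, 0.4, 0, 0, 0, 0.3],
    [0, 0, 0.9, 0, 0, 0, 0.3],
    [0, 0, 0.9, 0, 0, 0, 0.3],
    [0, 0, 0.9, 0, 0, 0, 0.3],
    [0, 0, 0.8, 0, 0, 0, 0.3],
    [0, 0, 0.5, 0, 0, 0, 0.3],
    [0, 0, 0.3, 0, 0, 0, 0.3],
    [0, 0, 0.25, 0, 0, 0, 0.3],
  ],
)

```text
time: 9.93
tool_pos: [526.7, -180.9, 39.1]
tcp_rot: [179.8, 0.1, 84.5]
ft_force: [7.2, -1.4, 3.7]
finger_gap: 49.3
grip_force: 54.7
```

Request:
apply_moves(
  deltas=[
    [0, 0, 0.1, 0, 0, 0, 0.3],
    [0, 0, 0.1, 0, 0, 0, 0.3],
    [0, 0, 0, 0, 0, 0, 0.3],
  ],
)

```text
time: 10.3
tool_pos: [528.0, -181.5, 33.8]
tcp_rot: [179.6, 0.2, 84.5]
ft_force: [10.7, -1.6, -4.0]
finger_gap: 49.2
grip_force: 56.9
```

```bash
python3 -c "
from h import *
tell(W(TX,(-46,71,29))[0],rot(84.53)); print(sense()['grip_force'])"
```

```text
t 10.3 [ 528.  -181.5   33.8] [179.6   0.2  84.5] gap 49.2 F [10.7 -1.6 -4. ] 
 shift [ 0.01 -0.08  0.16] turn [ 0.09  0.04 -0.  ]
56.85065031051636
```

Request:
apply_moves(
  deltas=[
    [0, 0, -0.3, 0, 0, 0, 0.3],
    [0, 0.1, -0.1, 0, 0, 0, 0.3],
    [0, 0, 0, 0, 0, 0, 0.3],
  ],
)

```text
time: 10.68
tool_pos: [528.0, -180.8, 44.1]
tcp_rot: [180.0, 0.1, 84.5]
ft_force: [0.3, 0.2, -2.0]
finger_gap: 49.6
grip_force: 59.7
```

```bash
python3 - <<'E'
from h import *
import cv2
tell(W(TX,(-46,71,29))[0],rot(84.53))
c=lambda i,x,y,w,h,k: cv2.resize(i[y:y+h,x:x+w,::-1],None,fx=k,fy=k,interpolation=cv2.INTER_CUBIC)
cv2.imwrite("pics/p2.png",np.hstack([c(snapshot('top'),320,200,130,180,3),c(snapshot('side'),200,120,130,180,3)]))
E
```

```text
t 10.68 [ 528.  -180.8   44.1] [1.80e+02 1.00e-01 8.45e+01] gap 49.6 F [ 0.3  0.2 -2. ] 
 shift [-0.01 -0.08  0.5 ] turn [ 0.    0.02 -0.  ]
```

View pics/p2.png

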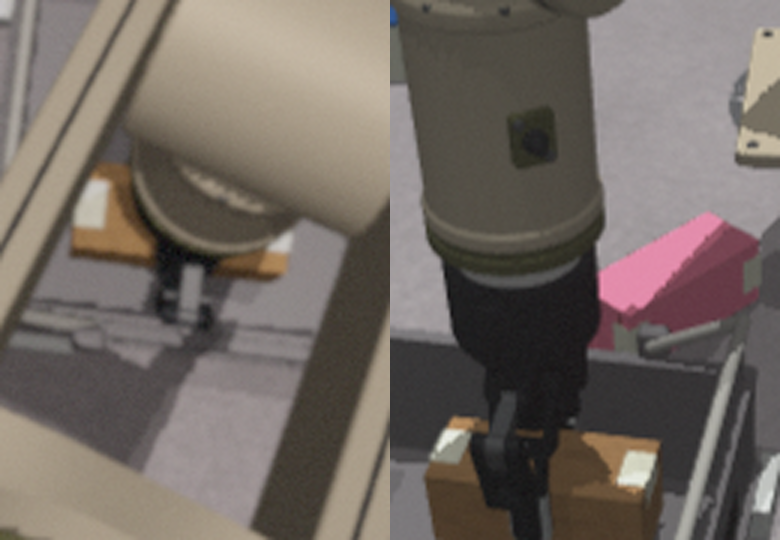

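Request:
apply_moves(
  deltas=[
    [0, 0.27, 0, 0, 0, 0, 0.3],
    [0, 0, 0.2, 0, 0, 0, 0.3],
    [0, 0, 0.1, 0, 0, 0, 0.3],
    [0, 0, 0, 0, 0, 0, 0.3],
  ],
)

```text
time: 11.28
tool_pos: [535.3, -181.3, 34.1]
tcp_rot: [-179.9, 0.1, 84.5]
ft_force: [0.2, 0.5, -1.1]
finger_gap: 49.1
grip_force: 59.7
```

Request:
apply_moves(
  deltas=[
    [0, 0, 0.08, 0, 0, 0, 0.3],
    [0, 0, 0, 0, 0, 0, 0.3],
  ],
)

```text
time: 11.52
tool_pos: [535.7, -181.5, 32.3]
tcp_rot: [-180.0, 0.1, 84.5]
ft_force: [-0.2, -0.3, -1.8]
finger_gap: 49.4
grip_force: 59.7
```

Clear of the wall now. I'll feel for the floor.

Request:
apply_moves(
  deltas=[
    [0, 0, 0.08, 0, 0, 0, 0.3],
    [0, 0, 0, 0, 0, 0, 0.3],
  ],
)

```text
time: 11.78
tool_pos: [536.2, -181.8, 30.4]
tcp_rot: [179.9, 0.1, 84.5]
ft_force: [-0.3, 0.3, 1.0]
finger_gap: 49.4
grip_force: 60.0
```

Request:
apply_moves(
  deltas=[
    [0, 0, 0.05, 0, 0, 0, 0.3],
    [0, 0, 0, 0, 0, 0, 0.3],
  ],
)

```text
time: 12.02
tool_pos: [536.3, -181.8, 30.4]
tcp_rot: [180.0, 0.1, 84.5]
ft_force: [-6.2, 2.5, 15.4]
finger_gap: 49.2
grip_force: 61.9
```

Request:
apply_moves(
  deltas=[
    [0, 0, -0.03, 0, 0, 0, 0.6],
    [0, 0, 0, 0, 0, 0, 0.7],
    [0, 0, 0, 0, 0, 0, 0.7],
    [0, 0, -0.3, 0, 0, 0, 0.7],
    [0, 0, -0.6, 0, 0, 0, 0.7],
    [0, 0, -0.9, 0, 0, 0, 0.7],
    [0, 0, -0.9, 0, 0, 0, 0.8],
    [0, 0, -0.9, 0, 0, 0, 1],
  ],
)

```text
time: 13.02
tool_pos: [536.3, -181.6, 140.1]
tcp_rot: [179.9, 0.1, 84.5]
ft_force: [-0.3, -1.1, -0.1]
finger_gap: 83.7
grip_force: 0.0
```

Request:
apply_moves(
  deltas=[
    [0, 0, -0.9, 0, 0, 0, 1],
    [0, 0, -0.9, 0, 0, 0, 1],
    [0, 0, -0.9, 0, 0, 0, 1],
    [0.3, 0, -0.4, 0, 0, -0.92, 1],
    [0.8, 0, 0, 0, 0, -0.92, 1],
    [0.8, 0, 0, 0, 0, 0, 1],
    [0.8, 0, 0, 0, 0, 0, 1],
    [0, 0, 0, 0, 0, 0, 1],
  ],
)

```text
time: 14.02
tool_pos: [535.0, -99.1, 232.0]
tcp_rot: [179.9, 0.1, 93.1]
ft_force: [0.2, -0.2, -0.5]
finger_gap: 85.4
grip_force: 0.0
```

```bash
python3 - <<'E'
from h import *
import cv2
tell(tray(0,180),rot(92.9,0))
c=lambda i,x,y,w,h,k: cv2.resize(i[y:y+h,x:x+w,::-1],None,fx=k,fy=k,interpolation=cv2.INTER_CUBIC)
cv2.imwrite("pics/p3.png",np.hstack([c(snapshot('top'),290,150,260,200,1.5),c(snapshot('side'),40,200,300,200,1.35)[:300]]) if 0 else c(snapshot('side'),40,190,300,200,2.5))
E
```

```text
t 14.03 [535.  -99.1 232. ] [1.799e+02 1.000e-01 9.310e+01] gap 85.4 F [ 0.2 -0.2 -0.5] 
 shift [5.74 0.09 0.5 ] turn [0.02 0.02 0.04]
```

View pics/p3.png

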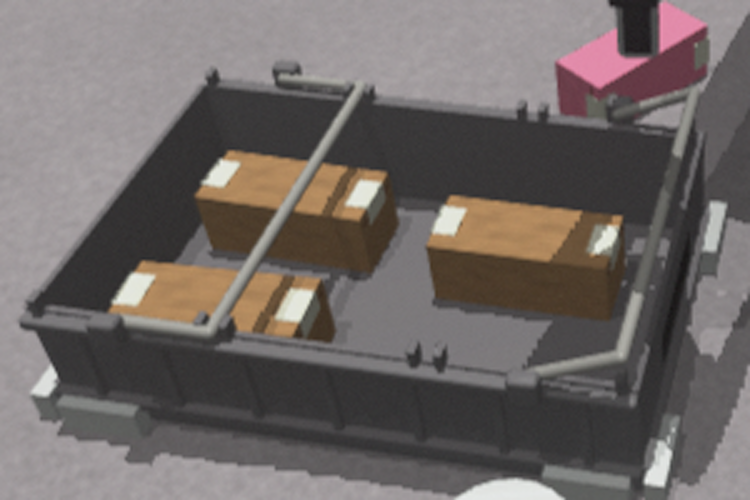

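The first carton lies flat in the empty half (crop ~525,255), and the packed cartons haven't moved. Next is the middle one.

Request:
apply_moves(
  deltas=[
    [0.8, 0, 0, 0, 0.82, 0, 1],
    [0.8, 0, 0, 0, 0.82, 0, 1],
    [0.8, 0, 0.1, 0, 0.82, 0, 1],
    [0.8, 0, 0.2, 0, 0.82, 0, 1],
    [0.8, 0, 0.3, 0, 0.82, 0, 1],
    [0.7, 0, 0.4, 0, 0.82, 0, 1],
    [0.4, 0, 0.4, 0, 0.82, 0, 1],
    [0, 0, 0, 0, 0.82, 0, 1],
  ],
)

```text
time: 15.08
tool_pos: [526.4, 61.3, 217.3]
tcp_rot: [180.0, -30.1, 93.0]
ft_force: [-0.0, -0.2, -0.9]
finger_gap: 85.5
grip_force: 0.0
```

```bash
python3 -c "
from h import *
tell(tray(0,30),rot(92.9,30))"
```

```text
t 15.07 [526.4  61.3 217.3] [180.  -30.1  93. ] gap 85.5 F [-0.  -0.2 -0.9] 
 shift [0.31 0.09 5.22] turn [-0.01 -0.02  0.02]
```

Request:
apply_moves(
  deltas=[
    [0.31, 0.09, 0.7, 0, 0, 0, 1],
    [0, 0, 0.9, 0, 0, 0, 1],
    [0, 0, 0.9, 0, 0, 0, 1],
    [0, 0, 0.8, 0, 0, 0, 1],
    [0, 0, 0.6, 0, 0, 0, 1],
    [0, 0, 0.5, 0, 0, 0, 1],
    [0, 0, 0.45, 0, 0, 0, 1],
    [0, 0, 0.35, 0, 0, 0, 1],
  ],
)

```text
time: 16.08
tool_pos: [524.8, 147.4, 86.2]
tcp_rot: [180.0, -30.0, 93.0]
ft_force: [-0.8, 0.1, 0.5]
finger_gap: 85.4
grip_force: 0.0
```

Request:
apply_moves(
  deltas=[
    [0, 0, 0, 0, 0, 0, 0.3],
    [0, 0, 0, 0, 0, 0, 0.3],
    [0, 0, 0, 0, 0, 0, 0.3],
    [0, 0, 0, 0, 0, 0, 0.3],
    [0, 0, 0, 0, 0, 0, 0.3],
  ],
  grip_force=50,
)

```text
time: 16.7
tool_pos: [525.3, 146.9, 87.2]
tcp_rot: [179.9, -30.0, 93.0]
ft_force: [0.2, -2.9, 4.4]
finger_gap: 49.4
grip_force: 53.2
```

```bash
python3 -c "
from h import *
tell(tray(0,30),rot(92.9,30))"
```

```text
t 16.7 [525.3 146.9  87.2] [179.9 -30.   93. ] gap 49.4 F [ 0.2 -2.9  4.4] 
 shift [ 0.02 -0.02  0.03] turn [0.01 0.01 0.01]
```

Request:
apply_moves(
  deltas=[
    [0, 0, -0.2, 0, 0, 0, 0.3],
    [0, 0, -0.4, 0, 0, 0, 0.3],
    [0, 0, -0.7, 0, 0, 0, 0.3],
    [0, 0, -0.9, 0, 0, 0, 0.3],
    [0, 0, -0.9, 0, 0, 0, 0.3],
    [0, 0, -0.9, 0, 0, 0, 0.3],
    [0, 0, -0.9, 0, 0, 0, 0.3],
    [0, 0, -0.8, 0, 0, 0, 0.3],
  ],
)

```text
time: 17.7
tool_pos: [529.1, 61.0, 236.3]
tcp_rot: [180.0, -30.0, 93.0]
ft_force: [-0.2, 0.1, -1.8]
finger_gap: 49.4
grip_force: 52.6
```

Request:
apply_moves(
  deltas=[
    [-0.4, 0, 0, 0, -0.82, 0, 0.3],
    [-0.8, 0, 0, 0, -0.82, 0, 0.3],
    [-0.8, 0, 0, 0, -0.82, 0, 0.3],
    [-0.8, 0.2, 0, 0, -0.82, 0, 0.3],
    [-0.8, 0.3, 0, 0, -0.82, 0, 0.3],
    [-0.8, 0.4, 0, 0, -0.82, 0, 0.3],
    [-0.8, 0.4, 0, 0, -0.82, 0, 0.3],
    [-0.8, 0.4, 0, 0, -0.82, 0, 0.3],
  ],
)

```text
time: 18.7
tool_pos: [589.0, -107.5, 186.2]
tcp_rot: [-180.0, 0.2, 92.9]
ft_force: [0.5, 0.8, -1.7]
finger_gap: 49.6
grip_force: 52.5
```

```bash
python3 -c "
from h import *
p=W(TX,(39,71,180))[0]; print(p)
tell(p,rot(84.53))"
```

```text
[ 610.09044675 -189.14097398  180.        ]
t 18.7 [ 589.  -107.5  186.2] [-180.     0.2   92.9] gap 49.6 F [ 0.5  0.8 -1.7] 
 shift [-2.75  0.56  0.22] turn [-0.    0.04  1.83]
```

Request:
apply_moves(
  deltas=[
    [0, 0, 0, 0, 0, 0.92, 0.3],
    [0, 0, 0, 0, 0, 0.92, 0.3],
    [-0.7, 0.3, 0, 0, 0, 0, 0.3],
    [-0.7, 0.3, 0, 0, 0, 0, 0.3],
    [-0.7, 0.3, 0, 0, 0, 0, 0.3],
    [-0.3, 0.06, 0, 0, 0, 0, 0.3],
    [0, 0, 0, 0, 0, 0, 0.3],
  ],
)

```text
time: 19.58
tool_pos: [610.5, -182.1, 185.7]
tcp_rot: [-180.0, 0.1, 84.4]
ft_force: [0.5, 0.0, -2.3]
finger_gap: 49.4
grip_force: 52.6
```

```bash
python3 -c "
from h import *
p=W(TX,(39,71,30))[0]; print(p)
tell(p,rot(84.53))"
```

```text
[ 610.09044675 -189.14097398   30.        ]
t 19.57 [ 610.5 -182.1  185.7] [-1.80e+02  1.00e-01  8.44e+01] gap 49.4 F [ 0.5  0.  -2.3] 
 shift [-0.23  0.01  5.19] turn [-0.    0.02 -0.02]
```

Request:
apply_moves(
  deltas=[
    [-0.23, 0, 0.4, 0, 0, 0, 0.3],
    [0, 0, 0.9, 0, 0, 0, 0.3],
    [0, 0, 0.9, 0, 0, 0, 0.3],
    [0, 0, 0.9, 0, 0, 0, 0.3],
    [0, 0, 0.7, 0, 0, 0, 0.3],
    [0, 0, 0.5, 0, 0, 0, 0.3],
    [0, 0, 0.3, 0, 0, 0, 0.3],
    [0, 0, 0.2, 0, 0, 0, 0.3],
  ],
)

```text
time: 20.58
tool_pos: [610.4, -188.2, 42.0]
tcp_rot: [179.9, 0.1, 84.5]
ft_force: [0.6, -0.2, -1.9]
finger_gap: 49.6
grip_force: 52.6
```

Request:
apply_moves(
  deltas=[
    [0, 0, 0.1, 0, 0, 0, 0.3],
    [0, 0, 0, 0, 0, 0, 0.3],
  ],
)

```text
time: 20.82
tool_pos: [610.3, -188.2, 39.3]
tcp_rot: [180.0, 0.1, 84.5]
ft_force: [0.6, 0.2, -1.6]
finger_gap: 49.7
grip_force: 52.6
```

Request:
apply_moves(
  deltas=[
    [0, 0, 0.12, 0, 0, 0, 0.3],
    [0, 0, 0.1, 0, 0, 0, 0.3],
    [0, 0, 0, 0, 0, 0, 0.3],
  ],
)

```text
time: 21.2
tool_pos: [609.7, -188.0, 31.9]
tcp_rot: [-180.0, 0.1, 84.5]
ft_force: [-0.4, -0.1, -0.9]
finger_gap: 49.7
grip_force: 52.6
```

Request:
apply_moves(
  deltas=[
    [0, 0, 0.06, 0, 0, 0, 0.3],
    [0, 0, 0, 0, 0, 0, 0.3],
  ],
)

```text
time: 21.45
tool_pos: [609.9, -188.1, 30.4]
tcp_rot: [180.0, 0.1, 84.5]
ft_force: [-0.6, 0.6, -2.1]
finger_gap: 49.3
grip_force: 52.6
```

Request:
apply_moves(
  deltas=[
    [0, 0, 0.05, 0, 0, 0, 0.3],
    [0, 0, 0, 0, 0, 0, 0.3],
  ],
)

```text
time: 21.7
tool_pos: [610.2, -188.2, 30.0]
tcp_rot: [180.0, 0.1, 84.5]
ft_force: [-1.9, 1.0, 6.0]
finger_gap: 49.3
grip_force: 53.3
```

Request:
apply_moves(
  deltas=[
    [0, 0, 0.03, 0, 0, 0, 0.3],
    [0, 0, 0, 0, 0, 0, 0.3],
  ],
)

```text
time: 21.95
tool_pos: [610.2, -188.2, 30.0]
tcp_rot: [180.0, 0.1, 84.5]
ft_force: [-7.0, 2.4, 12.6]
finger_gap: 49.4
grip_force: 54.2
```

Request:
apply_moves(
  deltas=[
    [0, 0, -0.03, 0, 0, 0, 0.6],
    [0, 0, 0, 0, 0, 0, 0.7],
    [0, 0, 0, 0, 0, 0, 0.7],
    [0, 0, -0.3, 0, 0, 0, 0.7],
    [0, 0, -0.6, 0, 0, 0, 0.7],
    [0, 0, -0.9, 0, 0, 0, 0.7],
    [0, 0, -0.9, 0, 0, 0, 0.7],
    [0, 0, -0.9, 0, 0, 0, 0.7],
  ],
)

```text
time: 22.95
tool_pos: [610.5, -188.1, 139.8]
tcp_rot: [179.9, 0.1, 84.5]
ft_force: [0.1, -0.2, 0.0]
finger_gap: 59.9
grip_force: 0.0
```

Request:
apply_moves(
  deltas=[
    [0, 0, -0.9, 0, 0, 0, 0.7],
    [0, 0, -0.9, 0, 0, 0, 0.7],
    [0, 0, -0.9, 0, 0, 0, 0.7],
    [0.8, -0.3, -0.3, 0, 0, 0, 0.7],
    [0.8, -0.3, 0, 0, 0, 0, 0.7],
    [0.8, -0.3, 0, 0, 0, 0, 0.7],
    [0.6, -0.4, 0, 0, 0, 0.98, 0.7],
    [0, 0, 0, 0, 0, 0.98, 0.7],
  ],
)

```text
time: 23.95
tool_pos: [579.2, -92.5, 227.6]
tcp_rot: [180.0, 0.1, 75.5]
ft_force: [0.5, -0.5, -0.2]
finger_gap: 59.7
grip_force: 0.0
```

Request:
apply_moves(
  deltas=[
    [0, 0, 0, 0, 0, 0.98, 0.7],
    [0, 0, 0, 0, 0, 0.98, 0.7],
    [0, 0, 0, 0, 0, 0.98, 0.7],
    [0, 0, 0, 0, 0, 0.98, 0.7],
    [0, 0, 0, 0, 0, 0.98, 0.7],
    [0, 0, 0, 0, 0, 0.98, 0.7],
    [0, 0, 0, 0, 0, 0.98, 0.7],
    [0, 0, 0, 0, 0, 0.98, 0.7],
  ],
)

```text
time: 24.95
tool_pos: [579.6, -93.9, 227.5]
tcp_rot: [179.9, 0.0, 39.5]
ft_force: [0.4, 0.2, -0.7]
finger_gap: 60.0
grip_force: 0.0
```

Request:
apply_moves(
  deltas=[
    [0, 0, 0, 0, 0, 0.98, 0.7],
    [0, 0, 0, 0, 0, 0.98, 0.7],
    [0, 0, 0, 0, 0, 0.98, 0.7],
    [0, 0, 0, 0, 0, 0.98, 0.7],
    [0, 0, 0, 0, 0, 0.98, 0.7],
    [0, 0, 0, 0, 0, 0.98, 0.7],
    [0, 0, 0, 0, 0, 0.98, 0.7],
    [0, 0, 0, 0, 0, 0.98, 0.7],
  ],
)

```text
time: 25.95
tool_pos: [579.6, -93.9, 227.5]
tcp_rot: [179.9, -0.0, 3.5]
ft_force: [0.4, 0.6, 0.0]
finger_gap: 59.5
grip_force: 0.0
```

```bash
python3 - <<'E'
from h import *
import cv2
p=W(TX,(0,171.7,117))[0]; print(p)
tell(p,rot(-5.47))
c=lambda i,x,y,w,h,k: cv2.resize(i[y:y+h,x:x+w,::-1],None,fx=k,fy=k,interpolation=cv2.INTER_CUBIC)
cv2.imwrite("pics/p4.png",c(snapshot('side'),40,190,300,200,2.6))
E
```

```text
[580.86722544 -85.18187945 117.        ]
t 25.95 [579.6 -93.9 227.5] [179.9  -0.    3.5] gap 59.5 F [0.4 0.6 0. ] 
 shift [ 0.06 -0.29  3.68] turn [ 0.02 -0.01  1.96]
```

View pics/p4.png

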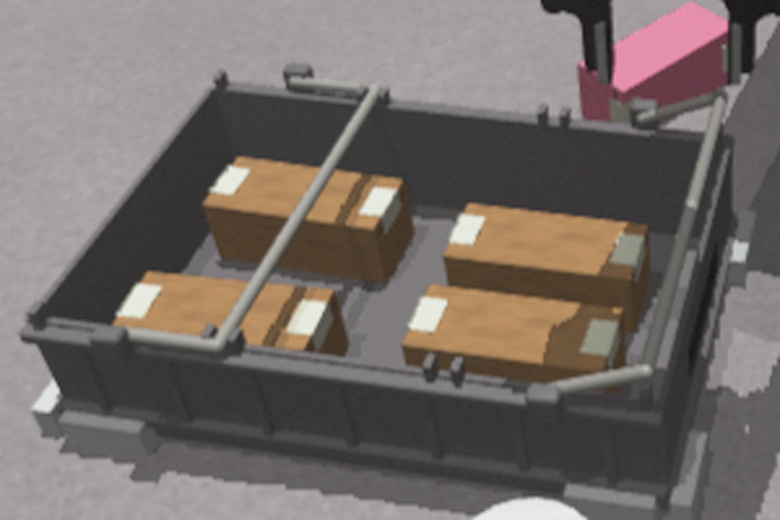

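Both cartons lie flat side by side (crop ~545,240 and ~515,335), and the bale is still open. Now I grip its crossbar.

Request:
apply_moves(
  deltas=[
    [0.06, -0.29, 0, 0, 0, 0.98, 0.7],
    [0, 0, 0.4, 0, 0, 0.98, 0.7],
    [0, 0, 0.8, 0, 0, 0, 0.7],
    [0, 0, 0.8, 0, 0, 0, 0.7],
    [0, 0, 0.8, 0, 0, 0, 0.7],
    [0, 0, 0.5, 0, 0, 0, 0.7],
    [0, 0, 0.38, 0, 0, 0, 0.7],
    [0, 0, 0, 0, 0, 0, 0.7],
  ],
)

```text
time: 27.0
tool_pos: [580.6, -85.7, 115.9]
tcp_rot: [179.9, 0.1, -5.3]
ft_force: [0.2, -0.5, -0.1]
finger_gap: 59.9
grip_force: 0.0
```

```bash
python3 - <<'E'
from h import *
import cv2
p=W(TX,(0,171.7,117))[0]; tell(p,rot(-5.47))
cv2.imwrite("pics/b1.png",cv2.resize(snapshot('side')[200:380,180:380,::-1],None,fx=3,fy=3,interpolation=cv2.INTER_CUBIC))
E
```

```text
t 27.0 [580.6 -85.7 115.9] [ 1.799e+02  1.000e-01 -5.300e+00] gap 59.9 F [ 0.2 -0.5 -0.1] 
 shift [ 0.01 -0.02 -0.04] turn [0.02 0.01 0.04]
```

View pics/b1.png

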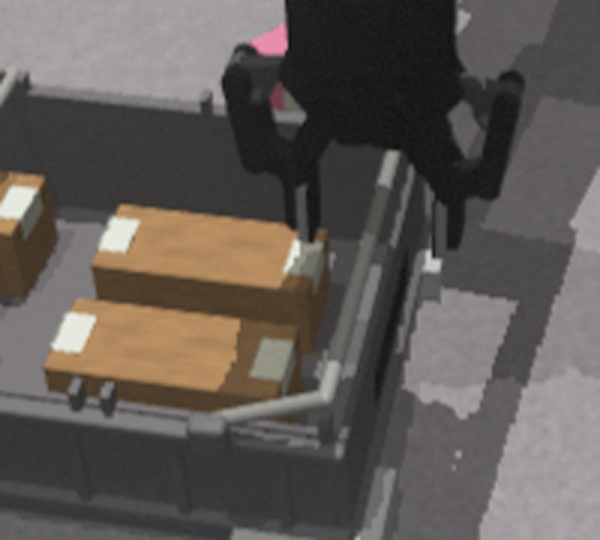

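The fingers straddle the bar (~380,200), so I close.

Request:
apply_moves(
  deltas=[
    [0, 0, 0, 0, 0, 0, 0],
    [0, 0, 0, 0, 0, 0, 0],
    [0, 0, 0, 0, 0, 0, 0],
    [0, 0, 0, 0, 0, 0, 0],
    [0, 0, 0, 0, 0, 0, 0],
    [0, 0, 0, 0, 0, 0, 0],
  ],
  grip_force=30,
)

```text
time: 27.8
tool_pos: [581.3, -85.8, 116.8]
tcp_rot: [179.9, -0.1, -5.3]
ft_force: [1.0, 1.5, 2.7]
finger_gap: 6.8
grip_force: 29.3
```

```bash
python3 - <<'E'
from h import *
s=sense(); print(s['finger_gap'],s['grip_force'],s['ft_force'].round(1),s['tool_pos'].round(1))
l=R.from_euler('z',5.47,degrees=True).apply(s['tool_pos']-[564.5,-256.1,0]); print('tote frame',l.round(1))
# arc in tool frame (x along tote x, y = -tote y, z = down), step
th=np.linspace(.47,np.pi,23)
y=120+58*np.cos(th); z=96+58*np.sin(th)
for a,b in zip(-np.diff(y)/30,-np.diff(z)/30): print(round(a,2),round(b,2),end=' | ')
E
```

```text
6.774982987514269 29.2968088388443 [1.  1.5 2.7] [581.3 -85.8 116.8]
tote frame [  0.5 171.2 116.8]
0.12 -0.2 | 0.14 -0.19 | 0.16 -0.17 | 0.18 -0.15 | 0.2 -0.12 | 0.21 -0.1 | 0.22 -0.07 | 0.23 -0.04 | 0.23 -0.02 | 0.23 0.01 | 0.23 0.04 | 0.22 0.07 | 0.21 0.1 | 0.2 0.12 | 0.19 0.14 | 0.17 0.17 | 0.15 0.18 | 0.12 0.2 | 0.1 0.21 | 0.07 0.22 | 0.04 0.23 | 0.01 0.23 |
```

Gripped (gap about 7 mm on the 8 mm rod). Now I follow the arc.

Request:
apply_moves(
  deltas=[
    [0, 0.12, -0.2, 0, 0, 0, 0],
    [0, 0.14, -0.19, 0, 0, 0, 0],
    [0, 0.16, -0.17, 0, 0, 0, 0],
    [0, 0.18, -0.15, 0, 0, 0, 0],
    [0, 0.2, -0.12, 0, 0, 0, 0],
    [0, 0.21, -0.1, 0, 0, 0, 0],
    [0, 0.22, -0.07, 0, 0, 0, 0],
    [0, 0.23, -0.04, 0, 0, 0, 0],
  ],
)

```text
time: 28.8
tool_pos: [577.7, -128.2, 149.9]
tcp_rot: [-180.0, -0.1, -5.3]
ft_force: [-3.9, 8.2, 15.3]
finger_gap: 6.4
grip_force: 31.1
```

```bash
python3 - <<'E'
from h import *
s=sense(); print(s['finger_gap'],s['ft_force'].round(1))
l=R.from_euler('z',5.47,degrees=True).apply(s['tool_pos']-[564.5,-256.1,0]); print('tote frame',l.round(1), 'r',np.hypot(l[1]-120,l[2]+5-96),'th',np.arctan2(l[2]-91,l[1]-120))
E
```

```text
6.403007298298397 [-3.9  8.2 15.3]
tote frame [  1.  128.6 149.9] r 59.48603765797633 th 1.4261475814872038
```

Request:
apply_moves(
  deltas=[
    [0, 0.23, -0.07, 0, 0, 0, 0],
    [0, 0.23, 0.01, 0, 0, 0, 0],
    [0, 0.23, 0.04, 0, 0, 0, 0],
    [0, 0.22, 0.07, 0, 0, 0, 0],
    [0, 0.21, 0.1, 0, 0, 0, 0],
    [0, 0.2, 0.12, 0, 0, 0, 0],
    [0, 0.19, 0.14, 0, 0, 0, 0],
    [0, 0.17, 0.17, 0, 0, 0, 0],
  ],
)

```text
time: 29.8
tool_pos: [572.6, -180.1, 130.3]
tcp_rot: [179.9, -0.1, -5.3]
ft_force: [6.0, 3.0, 3.9]
finger_gap: 6.9
grip_force: 31.6
```

```bash
python3 - <<'E'
from h import *
s=sense(); print(s['finger_gap'],s['ft_force'].round(1))
l=R.from_euler('z',5.47,degrees=True).apply(s['tool_pos']-[564.5,-256.1,0]); print('tote frame',l.round(1), 'r',np.hypot(l[1]-120,l[2]+5-96),'th',np.arctan2(l[2]-91,l[1]-120))
E
```

```text
6.89045593570563 [6.  3.  3.9]
tote frame [  0.9  76.5 130.3] r 58.63330830904146 th 2.407504129235417
```

Request:
apply_moves(
  deltas=[
    [0, 0.14, 0.18, 0, 0, 0, 0],
    [0, 0.12, 0.2, 0, 0, 0, 0],
    [0, 0.1, 0.21, 0, 0, 0, 0],
    [0, 0.07, 0.22, 0, 0, 0, 0],
    [0, 0.04, 0.23, 0, 0, 0, 0],
    [0, 0.02, 0.2, 0, 0, 0, 0],
    [0, 0, 0, 0, 0, 0, 0],
  ],
)

```text
time: 30.68
tool_pos: [571.2, -195.4, 92.7]
tcp_rot: [179.8, -0.1, -5.3]
ft_force: [7.4, -4.0, 0.2]
finger_gap: 6.6
grip_force: 32.8
```

```bash
python3 - <<'E'
from h import *
s=sense(); print(s['finger_gap'],s['ft_force'].round(1))
l=R.from_euler('z',5.47,degrees=True).apply(s['tool_pos']-[564.5,-256.1,0]); print('tote frame',l.round(1), 'r',np.hypot(l[1]-120,l[2]+5-96),'th',np.arctan2(l[2]-91,l[1]-120))
E
```

```text
6.635232145665834 [ 7.4 -4.   0.2]
tote frame [ 0.9 61.1 92.7] r 58.96917808899299 th 3.112511998584071
```

Nearly seated. I press on down until the saddles push back.

Request:
apply_moves(
  deltas=[
    [0, 0, 0.08, 0, 0, 0, 0],
    [0, 0, 0, 0, 0, 0, 0],
  ],
)

```text
time: 30.92
tool_pos: [571.2, -195.6, 90.7]
tcp_rot: [179.8, -0.1, -5.3]
ft_force: [6.3, -3.4, 1.5]
finger_gap: 6.9
grip_force: 33.2
```

Request:
apply_moves(
  deltas=[
    [0, 0, 0.06, 0, 0, 0, 0],
    [0, 0, 0, 0, 0, 0, 0],
  ],
)

```text
time: 31.18
tool_pos: [571.2, -195.6, 89.0]
tcp_rot: [179.8, -0.1, -5.3]
ft_force: [6.6, -4.7, 2.1]
finger_gap: 6.7
grip_force: 33.2
```

Request:
apply_moves(
  deltas=[
    [0, 0, 0.06, 0, 0, 0, 0],
    [0, 0, 0, 0, 0, 0, 0],
  ],
)

```text
time: 31.42
tool_pos: [571.2, -195.6, 87.6]
tcp_rot: [179.8, -0.1, -5.3]
ft_force: [3.6, -3.0, 5.6]
finger_gap: 6.6
grip_force: 33.6
```

Request:
apply_moves(
  deltas=[
    [0, 0, 0.05, 0, 0, 0, 0],
    [0, 0, 0, 0, 0, 0, 0],
  ],
)

```text
time: 31.68
tool_pos: [571.3, -195.7, 87.4]
tcp_rot: [179.8, -0.1, -5.3]
ft_force: [-1.6, -1.6, 15.1]
finger_gap: 6.5
grip_force: 34.5
```

It has hit a firm stop. Release, retreat upward, verify.

Request:
apply_moves(
  deltas=[
    [0, 0, 0, 0, 0, 0, 0.3],
    [0, 0, 0, 0, 0, 0, 0.5],
    [0, 0, 0, 0, 0, 0, 0.5],
    [0, 0, -0.3, 0, 0, 0, 0.5],
    [0, 0, -0.7, 0, 0, 0, 0.5],
    [0, 0, -0.9, 0, 0, 0, 0.5],
    [0, 0, -0.9, 0, 0, 0, 0.5],
    [0, 0, -0.9, 0, 0, 0, 0.5],
  ],
)

```text
time: 32.67
tool_pos: [571.4, -194.3, 199.8]
tcp_rot: [179.9, -0.1, -5.3]
ft_force: [0.1, -0.8, 0.5]
finger_gap: 42.3
grip_force: 0.0
```

Request:
apply_moves(
  deltas=[
    [-0.5, 0, -0.9, 0, 0, 0, 0.5],
    [-0.8, 0, -0.9, 0, 0, 0, 0.5],
    [-0.8, 0, -0.5, 0, 0, 0, 0.5],
    [-0.8, 0, 0, 0, 0, 0, 0.5],
    [-0.8, 0, 0, 0, 0, 0, 0.5],
    [0, 0, 0, 0, 0, 0, 0.5],
  ],
)

```text
time: 33.42
tool_pos: [460.0, -183.9, 267.9]
tcp_rot: [179.8, -0.2, -5.4]
ft_force: [-0.2, 0.1, -0.7]
finger_gap: 43.1
grip_force: 0.0
```

```bash
python3 - <<'E'
from h import *
import cv2
cv2.imwrite("pics/end.png",cv2.resize(snapshot('side')[140:480,30:600,::-1],None,fx=1.4,fy=1.4,interpolation=cv2.INTER_CUBIC))
q=lambda th:W(TX,[(s*115,120+58*np.cos(th),96+58*np.sin(th)) for s in(-1,1)])
for th in (np.pi,np.pi-.1): print(((proj('side',q(th))-[30,140])*1.4).round(0).tolist())
E
```

```text
[[316.0, 129.0], [253.0, 273.0]]
[[316.0, 126.0], [252.0, 269.0]]
```

View pics/end.png

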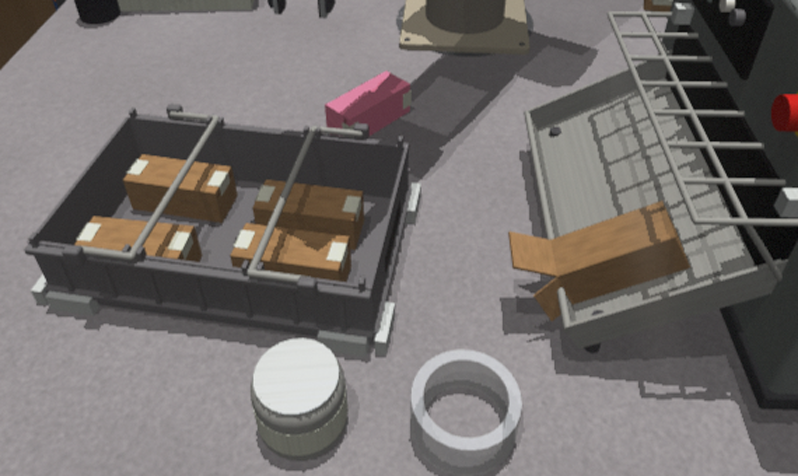

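The final view shows both cartons flat in the tote. The bale crossbar runs (313,130)-(253,270), lying in its saddles like the other arm, and nothing else has moved. I'm handing in.

```bash
python3 -c "
from bench import *
print(hand_in())"
```

```text
the job is handed in; nothing more can be done
None
```

The job is handed in: both closed cartons lie flat, lengthwise, in the tote's empty half at about x = -35 and +39 mm (the first moved inward off the side wall), the bale arm is down in its saddles, and in the last picture the open carton, packed cartons, ink tin and tape roll look undisturbed, though `hand_in` returned no verdict.

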